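# Open the safety-capped tub of sanitising tablets at a dried-goods stall

### The arm

A 7-joint arm with a two-finger parallel gripper is mounted at the origin on the work surface. World frame = base frame: x ahead of the robot, y to its left, z up, the work surface at z = 0. Lengths are in m, angles in degrees, forces in N, time in s.
With the tool pointing down it reaches from about 0.35 to 0.9 m from the base axis. Payload 8.1 kg.
Tool frame: the origin (TCP) lies at the very end of the fingers, on their centre line; the grasp point (between the pads) lies env.pinch_z behind it (env.pinch_z is the distance from the TCP to the grasp point, in m); z points along the fingers, y is the line along which they close (so a half turn about z gives the same grasp; the last joint's range is limited). The gripper opens to 85 mm and grips with 20 to 120 N. Pads are 22 mm wide; open, the fingers measure 114 mm over their backs; the gripper's body (76 mm by 85 mm) begins 54 mm behind the grasp point. The pads swing forward as they close: fully open they stand 13 mm farther back than shut.
Start: joints at [-76.753, 24.895, 1.432, 90.138, -0.665, 64.973, -4.303], TCP at [0.205, 0.591, 0.231] pointing down, gripper open.
Joint ranges: [-149.89, 149.89], [-25.12, 119.58], [-72.63, 75.52], [4.76, 147.25], [-75.54, 255.54], [6.69, 114.76], [-157.13, 157.13]. Speed limits (degrees/s): [127.2, 127.2, 172.46, 172.46, 180, 180, 180].

### API

Orientations are given as [roll, pitch, yaw] about the fixed x, y, z axes, in that order (R = Rz(yaw) Ry(pitch) Rx(roll)).
In Python, from bench import env gives the robot as it stands. The module is installed in compiled form; this text tells all that it offers.
- The arm moves only by the tool servo_tool, never from a script. Its argument "increments" is a list of rows, each an object with "delta_pos": the shift along the tool's x, y, z each as a share of 0.25 m, from -1 to 1, a list of three; "rot": the turn, a rotation vector about the tool's x, y, z each as a share of 30 degrees, from -1 to 1, a list of three. In form: [{"delta_pos": [x, y, z], "rot": [wx, wy, wz]}, ...]. A call has 1 to 10 rows; each row shifts and turns the commanded pose from where the row before left it, along the tool's axes as they then stand; what a row does not reach is not made up. A row lasts 1/10 s, in which the tool goes at most 50 mm and 8.59 degrees, less where a joint would pass 70% of its speed; a pose out of reach is approached as far as the arm can. A call with a number of a shift or a turn outside -1 to 1 is refused whole. A call with a gripper value outside its range is refused whole. "fingers" is the finger opening in mm, from 0 to 85.4, set as the call begins (left out, the last holds). The fingers move at their own pace and stop on an object; "newtons" is the grip in N (left out, the last holds). Time passes only in rows, so rows that do not move let the fingers close. It gives the time, the measured TCP pose, the force, the opening and the grip force at its end, in the units of the state.
- env.sense(): the state, without advancing time (a new reading comes with each control period).
- env.capture(name): name is "side" or "top" or "wrist"; returns a dict with "pixels" (400x640x3 uint8, red, green, blue), "depth" (400x640 float32, m along the optical axis (not along the pixel's ray), 0 where there is no reading), "mtx" (3x3 intrinsics, pixels), "dist_coeffs" ([k1, k2, p1, p2, k3] as OpenCV has them; the pictures are not rectified), "origin" and "rotation" of the camera in the world. Camera axes: x right, y down, z forward; pixel columns grow to the right and rows downward; lengths in m; the calibration is good to about 2 mm. A picture is of the moment at which its call begins.
- env.job_done(): hands the job in; it is judged then, once.
Trained networks look in a picture, given as the dict that the camera call returned (one of the last four; its "shot" number tells which), for a name from the list of things; names that differ only in an ending like _2 or _b are one class to them, and where a whole thing is asked for, a point or a joint stands for the part that bears it (a point fixed in the world has none). Each returns a list of dicts, best first, with "score" (0 to 1); they miss things now and then, are a little off and sometimes report something else, mostly with a low value. They report only what shows in the picture. A call takes as long as a camera call. They do not tell look-alikes from the thing itself.
- env.search_frame(picture, target): "extent" ([left, top, right, bottom] in pixels, round what is visible of it).
- env.silhouettes(picture, target): "mask" (400x640 bool, what is visible of it) and "extent" ([left, top, right, bottom] in pixels, round what is visible of it).
- env.pinpoint(picture, target): "centre" ([column, row] in pixels: a listed point, or the origin of a listed thing).
The state is a dict: "time": time; "q": joint angles; "dq": joint speeds; "effort": joint torques, N m; "tcp_pos": TCP position; "orientation": TCP orientation; "contact_force": force on the tool from outside, world axes, zero at the start; "moment": the same for the moment, N m; "finger_gap": finger opening in m; "grip_force": force on a finger pad.
Only numpy, scipy, OpenCV 4.12 (cv2) and the standard library are available. Lean on these libraries where they do the work, as an engineer would, in place of code of your own. Each camera call takes 0.05 s, during which the arm holds its last target. There are 200 camera calls.

### The job

Open the white tub of sanitising tablets in the green crate so the scoops can be washed: press its blue push-and-turn safety cap down, twist it anticlockwise while it is down until it comes free, and lift it off. Finish still gripping the cap, held level and still about 10 cm straight above the open mouth of the tub; the program ends while holding it. The tub stays seated in its pocket and upright, and the jar, the tin, the bowl and the scoop stay where they are.

Things in the scene. Friction and masses are not known exactly. Their poses are not given: they have to be found in the camera images.
- cap_center (a point): Centre (half-way up) of the blue round safety cap: 56 mm wide, 27 mm tall, ribbed side, white turn marks on its flat top, 50 g. z up along its axis; x turns with the cap, parallel to the tub's x while locked. Grip its ribbed side from above at any yaw; below its lower rim, 21 mm of free height for fingertips outside the 54 mm collar (13 mm next to it).
- cap: The same cap; origin at the centre of its lower rim, 13.5 mm below cap_center. A spring inside holds it up: it presses 6.5 mm straight down (6 N at first, 14 N at the bottom stop). Locked until pressed about 4 mm; kept down it turns anticlockwise (seen from above) and is free to lift straight off when turned 34 to 86 degrees, best 60; it stops at about 88.
- tub_mouth (a point): Centre of the rim of the tub's neck, 145 mm above the tub's underside, on the cap's axis, z up. Hidden by the cap at the start (cap_center is then 0.5 mm below it; the cap's top 13 mm above it).
- tub: White square tub with blue and pale label and orange diamonds: 92 x 92 mm, body 110 mm tall, collar 54 mm wide up to 124.5 mm, neck 36 mm wide up to 145 mm, 0.35 to 0.7 kg. Loose in a crate pocket with 1.5 mm play a side; the pocket keeps it from turning (up to about 2 degrees of play). Origin at the centre of its underside, z up, x and y parallel to its sides.
- crate: Green plastic crate screwed to the counter, 103 x 301 mm, 52 mm high, with three 95 mm square pockets in a row along its y (centres at y = -99, 0 and 99 mm; floor 4 mm thick). The tub, the jar and the tin stand in the pockets in any order. Origin at the centre of its underside.
- jar_center (a point): Middle of a white square jar with a yellow round lid and yellow labels, 88 x 88 mm, 100 mm tall, loose in a pocket of the crate. Leave it alone.
- tin_center (a point): Middle of a red tin with a gold band, 84 mm diameter, 102 mm tall, loose in a pocket of the crate. Leave it alone.
- bowl_center (a point): Middle of a white enamel bowl, 150 mm wide, 50 mm tall, loose on the counter on the robot's side of the crate. Leave it alone.
- scoop_center (a point): Middle of a steel scoop with a wooden handle, about 180 x 62 mm, 34 mm tall, loose on the counter beyond the crate. Leave it alone.
Things that resemble listed ones, but are neither listed nor needed, are in the scene too. There is more than one size of the cap; the job needs the largest.

How it is judged (in metres and radians):
On the way, in this order (a step that is already met when the one before it is completed fails the run):
1. the cap is pressed down past its locking teeth (z of cap in the frame of tub below 0.128 m and angle between the x axis of cap and the x axis of tub, either way round below 0.5 rad), for 0.05 s.
2. the cap is turned free while still on the neck (angle between the x axis of cap and the x axis of tub, either way round above 0.6 rad and z of cap in the frame of tub below 0.137 m and horizontal distance between cap_center and tub_mouth below 0.006 m), for 0.05 s.
At the end, for the whole second after the job is handed in: The fingers hold the cap still and level (0.3 rad), its centre 50-160 mm above the tub's rim, within 40 mm of its axis, clear of the tub; the tub sits in its pocket (within 4 mm of the floor, tilt under 0.08 rad); jar, tin, bowl and scoop within 25 mm of their start (z of cap_center in the frame of tub_mouth between 0.05 and 0.16 m and horizontal distance between cap_center and tub_mouth below 0.04 m and angle between cap_center's own z axis and vertical below 0.3 rad and linear speed of cap below 0.03 m/s and contact force between cap and the fingers above 1 N and contact force between cap and tub below 0.2 N and z of tub in the frame of crate below 0.008 m and angle between tub's own z axis and vertical below 0.08 rad and distance of each of jar_center, tin_center, bowl_center, scoop_center from where it was at the start of the episode below 0.025 m); the arm keeps its last pose, push and grip.
It fails at once if the tub is lifted or tipped out of its seat (z of tub in the frame of crate above 0.02 m or angle between tub's own z axis and vertical above 0.2 rad).
It fails at once if a bystander is displaced (distance of any of jar_center, tin_center, bowl_center, scoop_center from where it was at the start of the episode above 0.04 m).
It also fails if it takes over 38 s, if anything falls off the work surface, if the arm or the gripper's body presses on something with over 40 N, if the wrist force passes 120 N, or if a joint passes its speed limit or range.

## Working session

There is one attempt and no reset: what is moved stays moved. The work goes in short steps, Python scripts to look and compute and a tool call to move; the robot and the scene stay as the last step left them, time stands still between calls to the robot, and variables do not carry over. Pictures are saved under pics/ and viewed, at most 10 in all, crops included, and the job is handed in when it is done.

Besides the shell and the picture viewer there is one more tool, called as name(argument=value, ...) on one line, values as JSON. servo_tool: Moves the arm, as the interface text tells. Its arguments: {"type":"object","properties":{"increments":{"type":"array"},"fingers":{"type":"number"},"newtons":{"type":"number"}},"required":["increments"]}

```bash
mkdir -p pics; cat > h.py <<'E'
import numpy as np, cv2
from bench import env
def px2w(p,uv,d=None):
    u,v=uv
    if d is None:
        w=p["depth"][int(v)-2:int(v)+3,int(u)-2:int(u)+3]; d=np.median(w[w>0])
    n=cv2.undistortPoints(np.array([[[u,v]]],float),p["mtx"],np.array(p["dist_coeffs"]))[0,0]
    return np.array(p["origin"])+np.array(p["rotation"])@(np.array([n[0],n[1],1])*d)
def mask2w(p,m):
    v,u=np.nonzero(m&(p["depth"]>0)); d=p["depth"][v,u]
    n=cv2.undistortPoints(np.stack([u,v],1).astype(float)[:,None],p["mtx"],np.array(p["dist_coeffs"]))[:,0]
    return np.array(p["origin"])+(np.c_[n,np.ones(len(n))]*d[:,None])@np.array(p["rotation"]).T
E
python3 - <<'E'
from h import *
s=env.sense(); print(s, env.pinch_z)
ims=[]
for c in("top","side"):
    p=env.capture(c); im=p["pixels"][...,::-1].copy()
    for t in("cap","tub","crate","jar_center","tin_center","bowl_center","scoop_center"):
        for r in env.silhouettes(p,t)[:4]:
            P=mask2w(p,r["mask"]); 
            if len(P)==0: continue
            zt=np.percentile(P[:,2],95); T=P[P[:,2]>zt-.006]
            print(c,t,round(r["score"],2),np.round(r["extent"]),"topz",zt.round(3),"topctr",((np.percentile(T,2,axis=0)+np.percentile(T,98,axis=0))/2).round(3),"size",np.ptp(T,axis=0).round(3))
    for r in env.pinpoint(p,"cap_center")[:4]: print(c,"pt",r)
    cv2.imwrite(f"pics/{c}0.png",im)
E
```

```text
{'time': 0.0, 'q': array([-76.75252468,  24.93710943,   1.43277364,  90.18937515,
        -0.66493307,  64.97207442,  -4.30275171]), 'dq': array([ 0.06326409,  0.0131165 ,  0.00191915, -0.13417321,  0.05980991,
       -0.02328048,  0.03766105]), 'effort': array([-1.26618224e-04, -6.70464849e+01,  1.02492850e+00, -3.16221428e+01,
        1.55375095e-02,  1.26668063e-02, -1.22097472e-05]), 'tcp_pos': array([0.20468588, 0.59000364, 0.23051737]), 'orientation': array([-1.79910186e+02,  8.75109206e-03,  1.60868267e+02]), 'contact_force': array([ 0.62532784, -0.13076899,  0.25933101]), 'moment': array([0.0108983 , 0.02551454, 0.02161559]), 'grip_force': 0.0, 'finger_gap': 0.08541629394451498} 0.0187Traceback (most recent call last):
  File "<stdin>", line 8, in <module>
  File "h.py", line 12, in mask2w
    return np.array(p["origin"])+(np.c_[n,np.ones(len(n))]*d[:,None])@np.array(p["rotation"]).T
           ~~~~~~~~~~~~~~~~~~~~~^~~~~~~~~~~~~~~~~~~~~~~~~~~~~~~~~~~~~~~~~~~~~~~~~~~~~~~~~~~~~~~
ValueError: operands could not be broadcast together with shapes (3,) (669,)
```

```bash
sed -i 's/np.array(p\["rotation"\])/R(p)/' h.py; sed -i '2a from scipy.spatial.transform import Rotation\ndef R(p): return Rotation.from_euler("xyz",p["rotation"],degrees=True).as_matrix()' h.py
python3 - <<'E'
from h import *
for c in("top","side"):
    p=env.capture(c); im=p["pixels"][...,::-1].copy()
    print(c,p["origin"],p["rotation"])
    cv2.imwrite(f"pics/{c}0.png",im)
    for t in("cap","tub","crate","jar_center","tin_center","bowl_center","scoop_center"):
        for r in env.silhouettes(p,t)[:4]:
            P=mask2w(p,r["mask"]); 
            if len(P)==0: continue
            zt=np.percentile(P[:,2],95); T=P[P[:,2]>zt-.006]
            print(c,t,round(r["score"],2),np.round(r["extent"]),"topz",zt.round(3),"topctr",((np.percentile(T,2,axis=0)+np.percentile(T,98,axis=0))/2).round(3),"size",np.ptp(T,axis=0).round(3))
    for r in env.pinpoint(p,"cap_center")[:4]: print(c,"pt",r)
E
```

```text
top [0.44892494 0.05734063 1.08476242] [-173.32204504   -0.86133969  -89.14375504]
top cap 0.72 [267. 235. 281. 251.] topz 0.021 topctr [0.481 0.134 0.019] size [0.036 0.036 0.011]
top cap 0.72 [293. 294. 308. 311.] topz 0.021 topctr [0.353 0.07  0.019] size [0.035 0.033 0.008]
top cap 0.62 [310. 228. 343. 257.] topz 0.165 topctr [0.485 0.02  0.162] size [0.054 0.055 0.008]
top cap 0.17 [302. 216. 351. 268.] topz 0.121 topctr [0.484 0.02  0.12 ] size [0.096 0.094 0.049]
top crate 0.57 [293. 185. 443. 274.] topz 0.056 topctr [ 0.511 -0.075  0.079] size [0.187 0.326 0.061]
top jar_center 0.8 [343. 208. 395. 254.] topz 0.106 topctr [ 0.51  -0.075  0.104] size [0.073 0.094 0.01 ]
top jar_center 0.64 [312. 147. 391. 199.] topz 0.031 topctr [ 0.632 -0.011  0.031] size [0.093 0.129 0.014]
top tin_center 0.6 [300. 215. 354. 263.] topz 0.121 topctr [0.484 0.02  0.119] size [0.096 0.094 0.01 ]
top tin_center 0.59 [393. 199. 437. 241.] topz 0.107 topctr [ 0.536 -0.171  0.105] size [0.081 0.082 0.01 ]
top bowl_center 0.95 [343. 266. 414. 336.] topz 0.05 topctr [ 0.361 -0.094  0.049] size [0.148 
[... 898 characters left out ...]
6]
side jar_center 0.82 [332. 167. 357. 206.] topz 0.105 topctr [ 0.526 -0.056  0.107] size [0.041 0.103 0.017]
side tin_center 0.68 [327. 138. 365. 182.] topz 0.106 topctr [ 0.535 -0.169  0.104] size [0.079 0.086 0.008]
side bowl_center 0.96 [390. 170. 461. 218.] topz 0.05 topctr [ 0.361 -0.093  0.048] size [0.159 0.206 0.072]
side bowl_center 0.75 [318. 162. 405. 265.] topz 0.053 topctr [ 0.509 -0.06   0.051] size [0.186 0.305 0.115]
side scoop_center 0.97 [268. 192. 316. 243.] topz 0.032 topctr [ 0.632 -0.007  0.031] size [0.094 0.105 0.01 ]
side pt {'centre': [372.2, 276.9], 'score': 0.93}
side pt {'centre': [440.3, 252.1], 'score': 0.61}
side pt {'centre': [369.9, 181.2], 'score': 0.58}
```

View pics/top0.png

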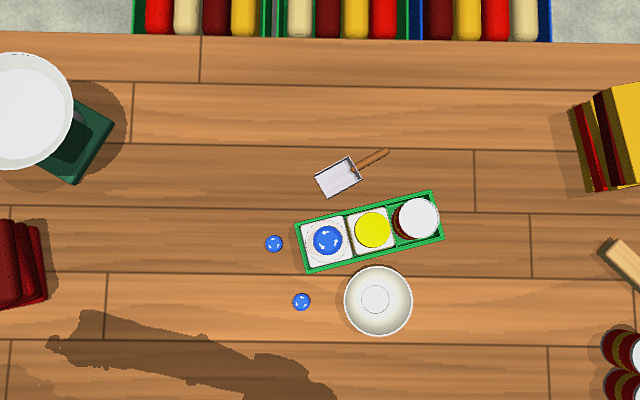

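View pics/side0.png

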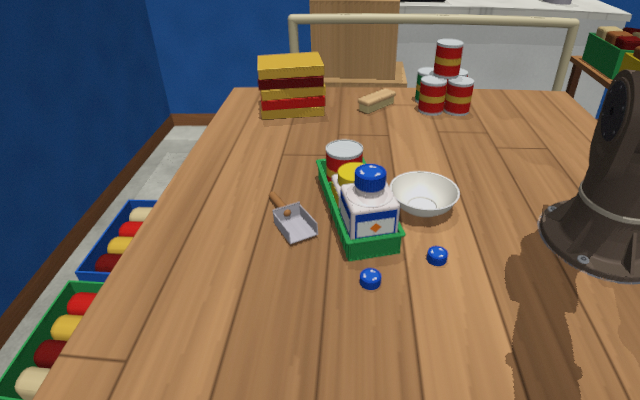

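The top view shows three blue caps: (327,240), about 55 mm wide, on the white tub in the crate with its top at z 0.162. The other two, at (274,243) and (301,301), are about 36 mm wide and lie on the counter. The one on the tub is the largest and fits the description. In the side view it is at (370,179). I'll move above it and confirm with a wrist crop before descending.

servo_tool(increments=[{"delta_pos":[-0.09,-0.09,-0.014],"rot":[0,0,0]},{"delta_pos":[-0.09,-0.09,-0.014],"rot":[0,0,0]},{"delta_pos":[-0.09,-0.09,-0.014],"rot":[0,0,0]},{"delta_pos":[-0.09,-0.09,-0.014],"rot":[0,0,0]},{"delta_pos":[-0.09,-0.09,-0.014],"rot":[0,0,0]},{"delta_pos":[-0.09,-0.09,-0.014],"rot":[0,0,0]},{"delta_pos":[-0.09,-0.09,-0.014],"rot":[0,0,0]},{"delta_pos":[-0.09,-0.09,-0.014],"rot":[0,0,0]},{"delta_pos":[-0.09,-0.09,-0.014],"rot":[0,0,0]},{"delta_pos":[-0.09,-0.09,-0.014],"rot":[0,0,0]}], fingers=85)

```text
time: 2.0
tcp_pos: [0.3441, 0.303, 0.2666]
orientation: [180.0, 0.0, 160.9]
contact_force: [-0.2, -0.5, 0.4]
finger_gap: 0.0848
grip_force: 0.0
```

servo_tool(increments=[{"delta_pos":[-0.09,-0.09,-0.014],"rot":[0,0,0]},{"delta_pos":[-0.09,-0.09,-0.014],"rot":[0,0,0]},{"delta_pos":[-0.09,-0.09,-0.014],"rot":[0,0,0]},{"delta_pos":[-0.09,-0.09,-0.014],"rot":[0,0,0]},{"delta_pos":[-0.09,-0.09,-0.014],"rot":[0,0,0]},{"delta_pos":[-0.09,-0.09,-0.014],"rot":[0,0,0]},{"delta_pos":[-0.09,-0.09,-0.014],"rot":[0,0,0]},{"delta_pos":[-0.09,-0.09,-0.014],"rot":[0,0,0]},{"delta_pos":[-0.09,-0.09,-0.014],"rot":[0,0,0]},{"delta_pos":[0,0,0],"rot":[0,0,0]}])

```text
time: 3.0
tcp_pos: [0.4702, 0.0422, 0.2986]
orientation: [-180.0, 0.1, 160.5]
contact_force: [0.1, -0.3, 0.2]
finger_gap: 0.0848
grip_force: 0.0
```

```bash
python3 - <<'E'
from h import *
p=env.capture("wrist"); s=env.sense(); print(s["time"],s["q"].round(1),s["tcp_pos"],s["orientation"],s["contact_force"])
print(p["origin"])
im=p["pixels"][...,::-1].copy(); cv2.imwrite("pics/w1.png",im)
for r in env.silhouettes(p,"cap")[:4]:
    P=mask2w(p,r["mask"]); zt=np.percentile(P[:,2],90); T=P[abs(P[:,2]-zt)<.005]
    c,rad=cv2.minEnclosingCircle(T[:,:2].astype(np.float32))
    print(round(r["score"],2),r["extent"],zt,np.round(c,4),2*rad,((np.percentile(T,1,axis=0)+np.percentile(T,99,axis=0))/2).round(4))
print(env.pinpoint(p,"cap_center")[:3])
E
```

```text
3.05 [-32.8   6.7  23.6 106.2  -2.9  67.6  62.4] [0.46924109 0.04458586 0.29814678] [1.79996575e+02 5.21928604e-02 1.60636144e+02] [-0.95027009  0.83085538 -0.21339034]
[0.40858347 0.06484322 0.44015733]
0.83 [296.0, 43.1, 325.0, 81.1] 0.018325599083273934 [0.3537 0.0707] 0.03758714348077774 [0.3538 0.0706 0.0172]
0.81 [272.5, 176.1, 335.3, 242.9] 0.16230773533076961 [0.4846 0.02  ] 0.05675124004483223 [0.4844 0.0202 0.161 ]
0.75 [379.7, 134.9, 407.6, 163.7] 0.018441981408926424 [0.4817 0.1341] 0.03905652090907097 [0.4814 0.1342 0.0169]
[{'centre': [310.0, 63.3], 'score': 0.91}, {'centre': [395.4, 145.6], 'score': 0.9}, {'centre': [303.9, 208.6], 'score': 0.64}]
```

View pics/w1.png

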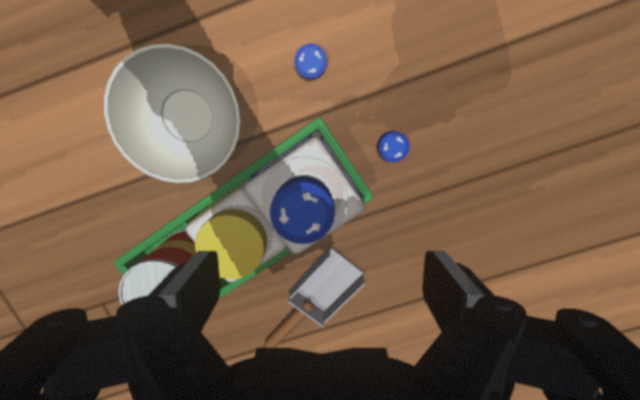

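The wrist view shows the big tub cap at (303,209), 56.7 mm wide. The small look-alikes are at (310,62) and (394,146). I'll take an enlarged crop to confirm, with the centring move to follow.

```bash
python3 -c "
import cv2;i=cv2.imread('pics/w1.png')[100:280,180:430];cv2.imwrite('pics/w1c.png',cv2.resize(i,None,fx=3,fy=3,interpolation=cv2.INTER_CUBIC))"
```

```text
(no output)
```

View pics/w1c.png

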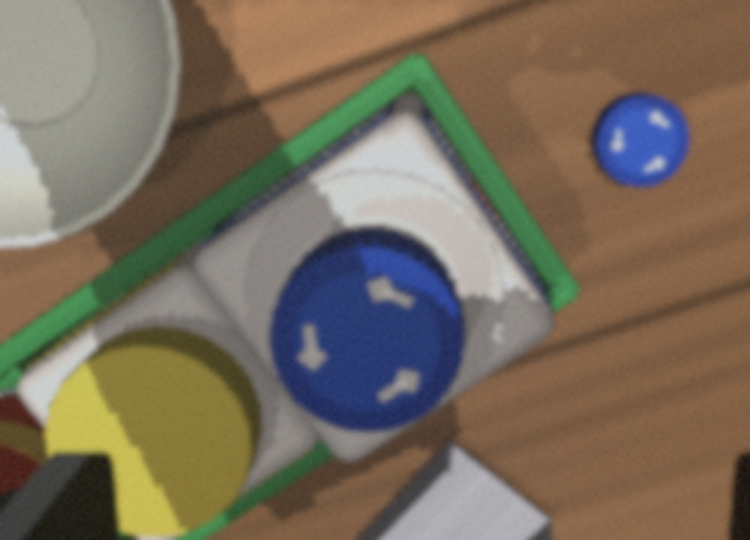

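The crop confirms it: the big blue cap with its anticlockwise marks (crop 367,330) sits on the white tub in the crate pocket next to the yellow jar, and the loose cap at (640,140) is clearly smaller.

servo_tool(increments=[{"delta_pos":[-0.09,-0.072,0],"rot":[0,0,0]},{"delta_pos":[0,0,0.048],"rot":[0,0,0.15]},{"delta_pos":[0,0,0.048],"rot":[0,0,0.15]},{"delta_pos":[0,0,0.048],"rot":[0,0,0.15]},{"delta_pos":[0,0,0.048],"rot":[0,0,0.15]},{"delta_pos":[0,0,0.048],"rot":[0,0,0.15]},{"delta_pos":[0,0,0.048],"rot":[0,0,0.15]},{"delta_pos":[0,0,0.048],"rot":[0,0,0.15]},{"delta_pos":[0,0,0.048],"rot":[0,0,0.15]},{"delta_pos":[0,0,0.048],"rot":[0,0,0.15]}])

```text
time: 4.15
tcp_pos: [0.4835, 0.0238, 0.1892]
orientation: [-180.0, -0.0, 120.3]
contact_force: [-0.5, -0.4, -0.0]
finger_gap: 0.0852
grip_force: 0.0
```

```bash
python3 - <<'E'
from h import *
p=env.capture("wrist"); s=env.sense(); print(s["time"],s["q"].round(1),s["tcp_pos"],s["orientation"],s["contact_force"])
im=p["pixels"][...,::-1].copy(); cv2.imwrite("pics/w2.png",im)
for r in env.silhouettes(p,"cap")[:4]:
    P=mask2w(p,r["mask"]); zt=np.percentile(P[:,2],90); T=P[abs(P[:,2]-zt)<.005]
    c,rad=cv2.minEnclosingCircle(T[:,:2].astype(np.float32))
    e=Rotation.from_euler("xyz",s["orientation"],degrees=True).as_matrix().T@(np.r_[c,s["tcp_pos"][2]]-s["tcp_pos"])
    print(round(r["score"],2),r["extent"],zt,np.round(c,4),2*rad,"tool-frame err",e.round(4))
E
```

```text
4.2 [-33.3  15.2  29.9 114.4  -9.4  52.9  31.6] [0.48246611 0.02383248 0.18751533] [-1.79859573e+02 -8.40512658e-02  1.20073866e+02] [-0.95864209 -0.06455472 -2.00078783]
0.77 [196.0, 38.1, 242.5, 85.6] 0.01828711184859751 [0.3543 0.0707] 0.03802121803164482 tool-frame err [ 0.1048 -0.0874  0.0004]
0.74 [360.3, 50.6, 404.1, 97.2] 0.018294268959035822 [0.4813 0.1344] 0.038488395512104034 tool-frame err [0.0963 0.0544 0.    ]
0.63 [270.7, 181.7, 370.5, 293.1] 0.16226107649493787 [0.4848 0.0203] 0.05701860785484314 tool-frame err [-0.0043  0.0002 -0.    ]
```

servo_tool(increments=[{"delta_pos":[-0.017,0.001,0],"rot":[0,0,0]},{"delta_pos":[0,0,0.03],"rot":[0,0,0]},{"delta_pos":[0,0,0.03],"rot":[0,0,0]},{"delta_pos":[0,0,0.03],"rot":[0,0,0]},{"delta_pos":[0,0,0.03],"rot":[0,0,0]},{"delta_pos":[0,0,0.03],"rot":[0,0,0]},{"delta_pos":[0,0,0.03],"rot":[0,0,0]},{"delta_pos":[0,0,0.03],"rot":[0,0,0]},{"delta_pos":[0,0,0.03],"rot":[0,0,0]},{"delta_pos":[0,0,0],"rot":[0,0,0]}])

```text
time: 5.25
tcp_pos: [0.4857, 0.0185, 0.1288]
orientation: [-179.9, -0.0, 120.4]
contact_force: [0.2, -0.2, 0.2]
finger_gap: 0.0851
grip_force: 0.0
```

servo_tool(increments=[{"delta_pos":[0,0,0],"rot":[0,0,0]},{"delta_pos":[0,0,0],"rot":[0,0,0]},{"delta_pos":[0,0,0],"rot":[0,0,0]},{"delta_pos":[0,0,0],"rot":[0,0,0]},{"delta_pos":[0,0,0],"rot":[0,0,0]},{"delta_pos":[0,0,0],"rot":[0,0,0]},{"delta_pos":[0,0,0],"rot":[0,0,0]},{"delta_pos":[0,0,0],"rot":[0,0,0]}], fingers=45, newtons=80)

```text
time: 6.05
tcp_pos: [0.4865, 0.0185, 0.1304]
orientation: [180.0, -0.0, 120.4]
contact_force: [-2.0, -0.4, 5.4]
finger_gap: 0.0547
grip_force: 82.8
```

servo_tool(increments=[{"delta_pos":[0.002,0,0.008],"rot":[0,0,0]},{"delta_pos":[0.002,0,0.008],"rot":[0,0,0]},{"delta_pos":[0,0,0.008],"rot":[0,0,0]},{"delta_pos":[0,0,0.006],"rot":[0,0,0]},{"delta_pos":[0,0,0],"rot":[0,0,0]},{"delta_pos":[0,0,0],"rot":[0,0,0]}])

```text
time: 6.65
tcp_pos: [0.4865, 0.0186, 0.124]
orientation: [179.9, 0.0, 120.3]
contact_force: [-5.9, -2.4, 21.0]
finger_gap: 0.0544
grip_force: 84.4
```

```bash
python3 - <<'E'
from h import *
p=env.capture("side"); s=env.sense(); print(s["time"],s["q"].round(1),s["tcp_pos"],s["orientation"],s["contact_force"],s["moment"],s["finger_gap"])
im=p["pixels"][...,::-1]; cv2.imwrite("pics/s3.png",cv2.resize(im[90:260,270:470],None,fx=3.5,fy=3.5,interpolation=cv2.INTER_CUBIC))
E
```

```text
6.7 [-30.1  20.7  27.9 118.2 -13.8  44.1  36.5] [0.48656189 0.01858733 0.12397716] [1.79892719e+02 4.36577846e-02 1.20318769e+02] [-5.27428976 -3.34990496 20.6724762 ] [-0.74085133  1.23815159  0.02187142] 0.05478672908978274
```

View pics/s3.png

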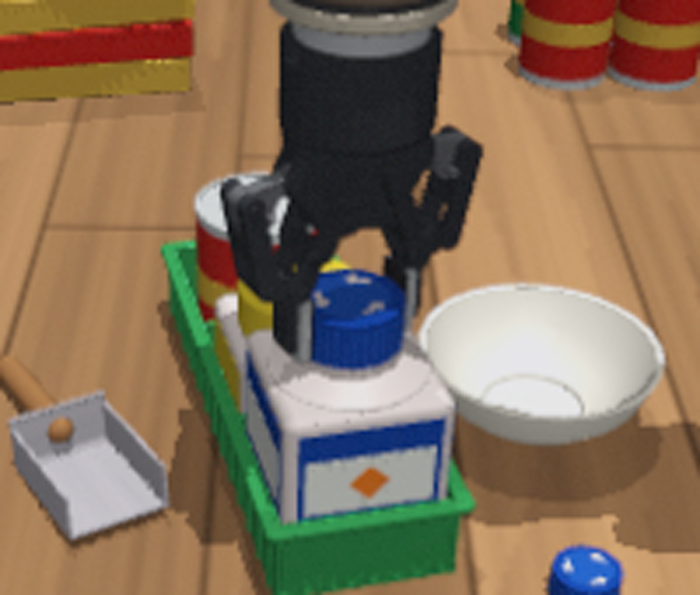

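The crop shows the fingers gripping the cap at (352,320), which is pressed close to the collar. The tub is upright in its pocket and 21 N means the cap is at its bottom stop. Next is the 60° turn.

servo_tool(increments=[{"delta_pos":[0,0,0],"rot":[0,0,-0.2]},{"delta_pos":[0,0,0],"rot":[0,0,-0.2]},{"delta_pos":[0,0,0],"rot":[0,0,-0.2]},{"delta_pos":[0,0,0],"rot":[0,0,-0.2]},{"delta_pos":[0,0,0],"rot":[0,0,-0.2]},{"delta_pos":[0,0,0],"rot":[0,0,-0.2]},{"delta_pos":[0,0,0],"rot":[0,0,-0.2]},{"delta_pos":[0,0,0],"rot":[0,0,-0.2]},{"delta_pos":[0,0,0],"rot":[0,0,-0.2]},{"delta_pos":[0,0,0],"rot":[0,0,-0.2]}])

```text
time: 7.7
tcp_pos: [0.4878, 0.0199, 0.1241]
orientation: [179.9, 0.3, -179.4]
contact_force: [0.2, 0.6, 13.1]
finger_gap: 0.0545
grip_force: 83.6
```

servo_tool(increments=[{"delta_pos":[0,0,0],"rot":[0,0,0]},{"delta_pos":[0,0,0],"rot":[0,0,0]}])

```text
time: 7.9
tcp_pos: [0.4878, 0.0199, 0.1241]
orientation: [179.9, 0.3, -179.6]
contact_force: [-0.1, 1.0, 13.0]
finger_gap: 0.0545
grip_force: 83.6
```

```bash
python3 - <<'E'
from h import *
p=env.capture("side"); s=env.sense(); print(s["time"],s["q"].round(1),s["tcp_pos"],s["orientation"],s["contact_force"],s["moment"],s["finger_gap"])
im=p["pixels"][...,::-1]; cv2.imwrite("pics/s4.png",cv2.resize(im[90:260,270:470],None,fx=3.5,fy=3.5,interpolation=cv2.INTER_CUBIC))
E
```

```text
7.95 [-18.4  19.6  12.5 117.2  -6.1  43.5  88.1] [0.48779606 0.01982104 0.12407498] [ 179.94029693    0.25131413 -179.62235777] [-0.01989319  1.42758712 13.5890526 ] [0.13623246 0.14553525 0.11281863] 0.0545524258942211
```

View pics/s4.png

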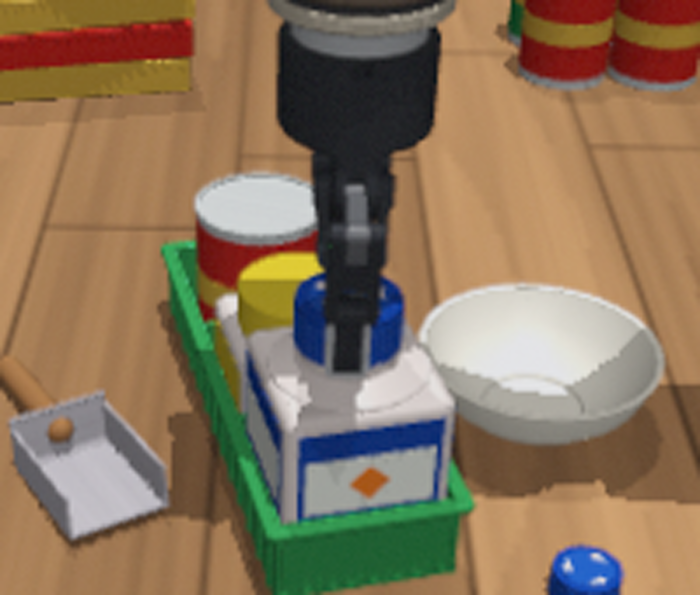

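The fingers have turned 60° with a low moment and the tub is still seated. I'll lift gently first and check the force.

servo_tool(increments=[{"delta_pos":[0,0,-0.01],"rot":[0,0,0]},{"delta_pos":[0,0,-0.01],"rot":[0,0,0]},{"delta_pos":[0,0,-0.01],"rot":[0,0,0]},{"delta_pos":[0,0,-0.01],"rot":[0,0,0]},{"delta_pos":[0,0,-0.01],"rot":[0,0,0]}])

```text
time: 8.45
tcp_pos: [0.4856, 0.0194, 0.135]
orientation: [180.0, -0.0, -179.6]
contact_force: [-0.6, 0.2, -0.6]
finger_gap: 0.0545
grip_force: 84.0
```

servo_tool(increments=[{"delta_pos":[0,0,-0.04],"rot":[0,0,0]},{"delta_pos":[0,0,-0.04],"rot":[0,0,0]},{"delta_pos":[0,0,-0.04],"rot":[0,0,0]},{"delta_pos":[0,0,-0.04],"rot":[0,0,0]},{"delta_pos":[0,0,-0.04],"rot":[0,0,0]},{"delta_pos":[0,0,-0.04],"rot":[0,0,0]},{"delta_pos":[0,0,-0.04],"rot":[0,0,0]},{"delta_pos":[0,0,-0.04],"rot":[0,0,0]},{"delta_pos":[0,0,-0.04],"rot":[0,0,0]},{"delta_pos":[0,0,-0.02],"rot":[0,0,0]}])

```text
time: 9.45
tcp_pos: [0.4862, 0.0195, 0.2309]
orientation: [180.0, 0.1, -179.6]
contact_force: [-0.1, -0.2, -0.4]
finger_gap: 0.0546
grip_force: 84.2
```

servo_tool(increments=[{"delta_pos":[0,0,0],"rot":[0,0,0]},{"delta_pos":[0,0,0],"rot":[0,0,0]},{"delta_pos":[0,0,0],"rot":[0,0,0]},{"delta_pos":[0,0,0],"rot":[0,0,0]},{"delta_pos":[0,0,0],"rot":[0,0,0]}])

```text
time: 9.95
tcp_pos: [0.4857, 0.0194, 0.2295]
orientation: [-180.0, -0.0, -179.6]
contact_force: [-0.9, 0.3, -1.0]
finger_gap: 0.0544
grip_force: 84.2
```

```bash
python3 - <<'E'
from h import *
p=env.capture("side"); s=env.sense(); print(s["time"],s["tcp_pos"],s["orientation"],s["contact_force"],s["grip_force"],s["finger_gap"])
im=p["pixels"][...,::-1]; cv2.imwrite("pics/s5.png",cv2.resize(im[70:260,270:470],None,fx=3,fy=3,interpolation=cv2.INTER_CUBIC))
for t in("cap","tub"):
  for r in env.silhouettes(p,t)[:3]:
    P=mask2w(p,r["mask"]); print(t,round(r["score"],2),np.round(r["extent"]),np.percentile(P,3,axis=0).round(3),np.percentile(P,97,axis=0).round(3))
E
```

```text
10.0 [0.48569076 0.01945599 0.22955849] [-1.79995565e+02 -2.68297521e-02 -1.79629761e+02] [ 0.57138332  0.40975277 -0.0599489 ] 84.21674201264977 0.054339310005825536
cap 0.94 [361. 268. 385. 289.] [0.462 0.12  0.001] [0.497 0.154 0.021]
cap 0.76 [357. 113. 388. 140.] [0.458 0.002 0.237] [0.51  0.046 0.263]
cap 0.71 [426. 249. 448. 267.] [0.338 0.058 0.003] [0.372 0.09  0.021]
tub 0.61 [338. 171. 400. 242.] [0.436 0.    0.055] [0.533 0.075 0.148]
```

View pics/s5.png

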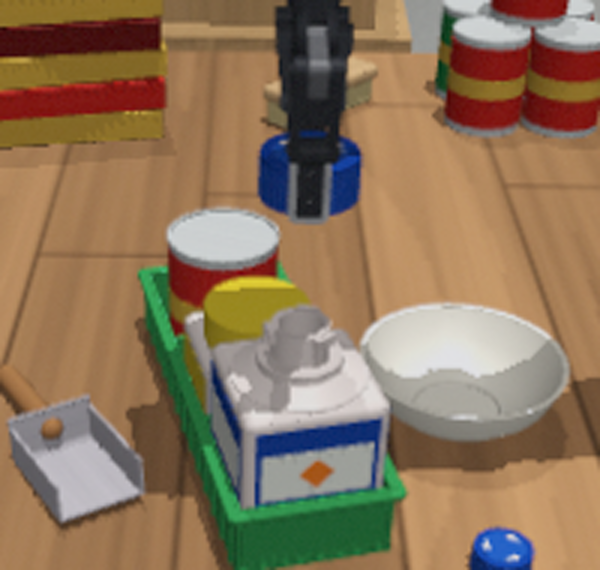

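The picture shows the cap at (310,175) held level above the open neck at (298,335). The tub is seated, nothing else has moved, and the cap's top is at about z 0.263, so its centre is about 10 cm above the rim.

```bash
python3 -c "
from bench import env
print(env.job_done())"
```

```text
the job is handed in; nothing more can be done
None
```

The cap is off and gripped level about 10 cm above the tub's open mouth, with the tub still seated and nothing else visibly moved; the job is handed in, but the hand-in call gave no verdict.

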